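# Pack the strapping tray and hold its clamp

### The arm

A 6-joint arm with a two-finger parallel gripper is mounted at the origin on a cart in front of the work surface, level with it; the furniture and walls round the work are solid. World frame = base frame: x ahead of the robot, y to its left, z up, the work surface at z = 0. Lengths are in m, angles in rad, forces in N, time in s.
With the tool pointing down it reaches from about 0.35 to 0.775 m from the base axis. Payload 7.3 kg.
Tool frame: the origin (TCP) lies at the centre of the arm's flange, where the gripper is bolted on; the fingertips stand 178 mm ahead of it and the grasp point (between the pads) lies 159 mm ahead of it; z points along the fingers, y is the line along which they close (so a half turn about z gives the same grasp; the last joint's range is limited). The gripper opens to 92 mm and grips with 3 to 60 N. Pads are 19 mm wide; open, the fingers measure 130 mm over their backs; the gripper's body (75 mm by 190 mm) begins 47 mm behind the grasp point.
Start: joints at [0.985, 0.342, 1.524, -0, 1.275, -0.146], TCP at [0.224, 0.475, 0.405] pointing down, gripper open.
Joint ranges: [-2.53, 2.53], [-0.77, 2.02], [0.04, 2.7], [-1, 4.14], [0.28, 2.66], [-3.11, 3.11]. Speed limits (rad/s): [2.57, 2.57, 3.14, 3.14, 3.14, 3.14].

### API

Orientations are given as [roll, pitch, yaw] about the fixed x, y, z axes, in that order (R = Rz(yaw) Ry(pitch) Rx(roll)).
In Python, from cell import robot gives the robot as it stands.
- The arm moves only by the shell command python3 drive.py 'ROWS' [OPENING] [FORCE]. ROWS is a JSON list of rows, 1 to 8 of them, each an object with the fields trans (a list: dx, dy, dz in a scale on which 1.0 is 0.6 m), turn_vec (a list: a rotation vector rx, ry, rz in parts of the range, where 1.0 means 180 degrees); a field left out counts as zero; each row shifts and turns the commanded pose from where the row before left it, along the tool's axes as they then stand; what a row does not reach is not made up. A row lasts 1/12 s, in which the tool goes at most 0.0417 m and 0.125 rad, less where a joint would pass 70% of its speed; a pose out of reach is approached as far as the arm can. OPENING is the finger opening in m, set as the command begins (- or left out keeps the last). The fingers move at their own pace and stop on an object; FORCE is the grip in N (left out, the last holds). Time passes only in rows, so rows that do not move let the fingers close. It prints the time, the measured TCP pose, the force, the opening and the grip force at its end. No shift or turn number may pass 1 either way. Input that does not fit is refused with a message, and nothing moves.
- robot.observe(): the state, without advancing time (a new reading comes with each control period).
- robot.read_camera(name): name is "side" or "top" or "wrist"; returns a dict with "image" (400x640x3 uint8, red, green, blue), "fx", "fy", "cx", "cy" (pixels), "pose" (4x4, takes a point from camera to world coordinates). Camera axes: x right, y down, z forward; pixel columns grow to the right and rows downward; lengths in m; the calibration is good to about 2 mm. A picture is of the moment at which its call begins. There is no depth.
- robot.hand_in(): hands the job in; it is judged then, once.
The state is a dict: "time": time; "qpos": joint angles; "qvel": joint speeds; "joint_efforts": joint torques, N m; "tool_pos": TCP position; "tool_rot": TCP orientation; "contact_force": force on the tool from outside, world axes, zero at the start; "torque": the same for the moment, N m; "opening": finger opening in m; "grip_force": force on a finger pad.
Only numpy, scipy, OpenCV 4.12 (cv2) and the standard library are available. Lean on these libraries where they do the work, as an engineer would, in place of code of your own. Each camera call takes 0.05 s, during which the arm holds its last target. There are 200 camera calls.

### The job

Pack the spice jar and the salt shaker that stand out on the worktop left of the tray (not those along the wall), both upright, into the wooden strapping tray, in one row with the tin that already stands in it, between the tin and the sprung rubber pad. Then push the tray's sliding handle towards the tin until the pad squeezes the row and has been pressed back half-way, about 12 of its 24 mm, so that I can put a strap round the row. The handle springs back when let go, so finish while still holding it there; leave the lemon, the mandarin and the little glass where they are.

Things in the scene. Friction and masses are not known exactly. Their poses are not given: they have to be found in the camera images.
- tray: Fixed wooden tray, 300 x 78 mm. Origin: centre of its underside, on the worktop; +x runs along it from the handle end to the end stop (push direction), z up. Floor top 8 mm above the worktop; channel 62 mm wide inside; side walls 35 mm high above the worktop along the full length.
- stop_face (a point): Foot of the end stop's inner face, on the tray floor, in the tray's middle, at tray x = +140 mm; axes as the tray's. The stop is 68 mm high. With the slide at rest the pad's face is at tray x = -46 mm, so the channel is 186 mm long.
- slide (a joint): Aluminium sliding block with the handle: 0 at rest, grows in m as pushed along the tray's +x, stroke 80 mm. A weak spring returns it: 2 N at rest, 3.6 N at the end; friction 0.3 N. The block (tray x -136 to -80 mm at rest) is 56 mm wide, its top 28 mm above the worktop under the handle, 56 mm at the front.
- handle_top (a point): Middle of the top of the black upright handle on the sliding block, 106 mm above the worktop, at tray x = -118 mm at rest, 72 mm behind the free pad's face. Handle: 14 mm thick along the tray, 30 mm wide across it, free to grip or push from 30 mm above the worktop up. Axes as the tray's.
- pad (a joint): Rubber-faced pad ahead of the sliding block, on two steel guide rods with springs: 0 when free, grows in m as it is pressed back towards the block (the gap between pad and block closes), 24 mm at most. 600 N/m: 7.2 N on the row half-way, added to the slide's spring on the handle.
- pad_face (a point): Middle of the pad's face, which looks along the tray's +x; the pad is 54 mm wide, from 11 to 71 mm above the worktop. It moves with slide and pad.
- tin: Food tin, a plain cylinder 57 mm in diameter, 72 mm high, standing in the tray at the end stop (up to 15 mm off it). Origin: centre of its underside, z up.
- spice_jar: Spice jar with a wide round cap, 42 mm in diameter (cap 45 mm, from 85 mm up), 106 mm high, 0.11 kg, standing on the worktop left of the tray, 35 mm or more from the other. Origin: centre of its underside, z up.
- salt_shaker: Glass salt shaker with a metal top: round, 44 mm in diameter up to about 70 mm, top 34 mm in diameter, 90 mm high, 0.1 kg, standing on the worktop left of the tray, 35 mm or more from the other. Origin: centre of its underside, z up.
- lemon: Bystander: a lemon, 72 x 55 x 56 mm, on the worktop at the far left. Origin: centre of its underside.
- mandarin: Bystander: a mandarin, 62 mm, on the worktop beyond the tray. Origin: centre of its underside.
- glass: Bystander: a small shot glass, 46 mm in diameter, 59 mm high, on the worktop beyond the tray. Origin: centre of its underside.

How it is judged:
By the outcome, as a careful person would: the job done as asked, in the order asked, and still so for the second after the job is handed in, while the arm keeps its last pose, push and grip.
It also fails if it takes over 66 s, if anything falls off the work surface, if the arm or the gripper's body presses on something with over 40 N, if the wrist force passes 120 N, or if a joint passes its speed limit or range.

## Working session

There is one attempt and no reset: what is moved stays moved. The work goes in short steps, Python scripts to look and compute and a shell command to move; the robot and the scene stay as the last step left them, time stands still between calls to the robot, and variables do not carry over. Pictures are saved under pics/ and viewed, at most 10 in all, crops included, and the job is handed in when it is done.

```bash
ls; mkdir -p pics; python3 - <<'E'
from cell import robot
import cv2,numpy as np
for n in("top","side"):
    c=robot.read_camera(n); cv2.imwrite(f"pics/{n}0.png",c["image"][:,:,::-1]); print(n,c["fx"],c["cx"],c["cy"],np.round(c["pose"],3).tolist())
s=robot.observe();print(s["time"],s["tool_pos"],s["tool_rot"],s["opening"],s["contact_force"])
E
```

```text
cell.py
drive.py
pics
top 419.4974353228198 310.0844448531058 200.60958979617604 [[0.031, -0.995, 0.095, 0.493], [-1.0, -0.031, -0.002, 0.138], [0.005, -0.095, -0.995, 1.274], [0.0, 0.0, 0.0, 1.0]]
side 398.1645275227883 323.5567322079628 200.74662742380977 [[0.876, -0.262, 0.406, 0.188], [-0.483, -0.457, 0.747, -0.613], [-0.011, -0.85, -0.527, 0.633], [0.0, 0.0, 0.0, 1.0]]
0.1 [0.22344969 0.47496125 0.40413935] [-3.14029709e+00 -1.84690298e-04  2.70177013e+00] 0.09196020178460874 [-0.5765874   0.25623873 -0.0222657 ]
```

View pics/top0.png

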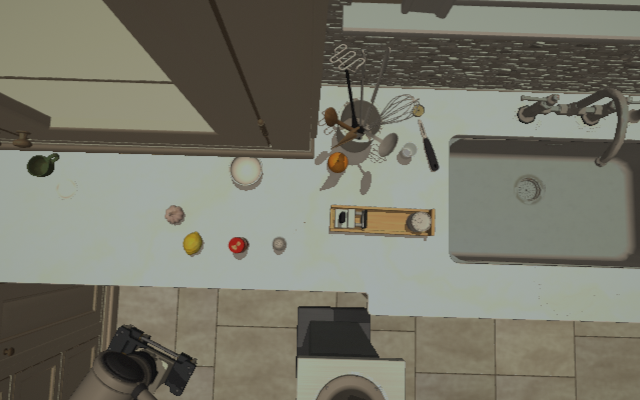

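View pics/side0.png

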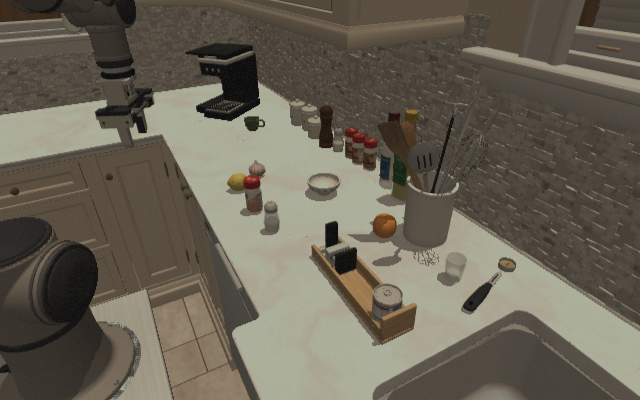

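The top view shows the jar's red cap at about (237,245) and the shaker at (279,244). The tray spans (330–435, 205–237) with its handle at the left and the tin at (420,222). So pushing runs toward world −y. Next I'll measure from both views.

```bash
cat > h.py <<'E'
import cv2,numpy as np
from cell import robot
def ray(c,u,v):
    P=np.array(c["pose"]); d=P[:3,:3]@[(u-c["cx"])/c["fx"],(v-c["cy"])/c["fy"],1]; return P[:3,3],d
def onz(c,u,v,z):
    o,d=ray(c,u,v); return (o+d*(z-o[2])/d[2])[:3]
def proj(c,p):
    P=np.array(c["pose"]); q=P[:3,:3].T@(np.array(p)-P[:3,3]); return np.array([c["fx"]*q[0]/q[2]+c["cx"],c["fy"]*q[1]/q[2]+c["cy"]])
def blobs(m,box,amin=15):
    x0,y0,x1,y1=box; k=np.zeros(m.shape,np.uint8); k[y0:y1,x0:x1]=m[y0:y1,x0:x1]
    n,l,s,ce=cv2.connectedComponentsWithStats(k)
    return [(s[i].tolist(),ce[i].round(1).tolist()) for i in range(1,n) if s[i][4]>=amin]
E
python3 - <<'E'
from h import *
t=robot.read_camera("top"); s=robot.read_camera("side")
ht=cv2.cvtColor(t["image"],cv2.COLOR_RGB2HSV); hs=cv2.cvtColor(s["image"],cv2.COLOR_RGB2HSV)
red=lambda h:(((h[...,0]<6)|(h[...,0]>172))&(h[...,1]>150)&(h[...,2]>70)).astype(np.uint8)
for n,b,c in(("top red",blobs(red(ht),(215,225,260,265)),t),):
    for q in b: print(n,q,onz(c,*q[1],.106).round(4))
print("side red",blobs(red(hs),(235,170,270,220)))
wood=((ht[...,0]>8)&(ht[...,0]<25)&(ht[...,1]>90)).astype(np.uint8)
w=wood.copy(); w[:, :320]=0;w[:,445:]=0;w[:198]=0;w[245:]=0
w=cv2.morphologyEx(w,cv2.MORPH_CLOSE,np.ones((9,9)))
r=cv2.minAreaRect(cv2.findNonZero(w)); print(r)
for p in cv2.boxPoints(r): print(p.round(1),onz(t,*p,.035).round(4))
A=cv2.resize(t["image"][195:265,220:290],None,fx=5,fy=5,interpolation=2)
B=cv2.resize(t["image"][195:245,320:445],None,fx=6,fy=6,interpolation=2)
C=cv2.resize(s["image"][165:240,230:300],None,fx=3,fy=3,interpolation=2)
o=np.zeros((300,750,3),np.uint8); o[:300,:750]=B
o2=np.zeros((300,750,3),np.uint8); o2[:250,:350]=A[100:350]; o2[:225,360:570]=C
cv2.imwrite("pics/z1.png",np.vstack([o,o2[:260]])[:,:,::-1])
E
```

```text
top red ([229, 238, 16, 15, 150], [236.6, 244.8]) [0.4759 0.3352 0.106 ]
side red [([244, 175, 16, 14, 115], [252.0, 180.7])]
((381.8028259277344, 220.034912109375), (104.11902618408203, 26.496706008911133), 2.489553213119507)
[329.2 231. ] [0.5236 0.0765 0.035 ]
[330.4 204.5] [0.6019 0.0752 0.035 ]
[434.4 209.1] [ 0.5981 -0.2335  0.035 ]
[433.2 235.5] [ 0.5197 -0.2303  0.035 ]
```

View pics/z1.png

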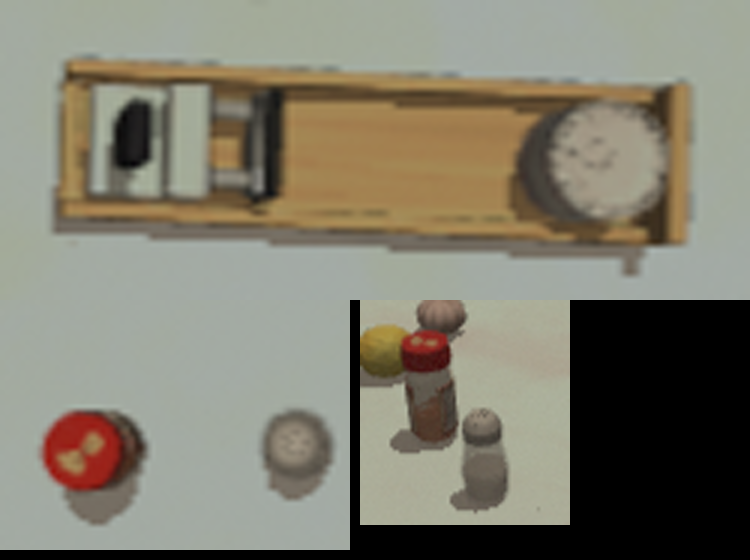

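The crop shows the tray's wall edges, the black handle at (342,217), the pad at about (365,219), the tin top at (421.3,221.8) and the shaker top at (279,244). Both items are standing upright. I'll turn these into points and cross-check them between the views.

```bash
python3 - <<'E'
from h import *
t=robot.read_camera("top"); s=robot.read_camera("side")
f=lambda c,u,v,z:onz(c,u,v,z)[:2].round(4)
print("jar top-cam",f(t,236.6,244.8,.106),"side cap",f(s,252,177.5,.106),"foot",f(s,254.3,209,0))
print("shaker",f(t,279,244,.088),"side top",f(s,270.7,203.5,.088),"foot",f(s,271.3,229.3,0))
U0,U1=f(t,330.8,205.5,.035),f(t,430.8,209.5,.035);L0,L1=f(t,330,230.8,.035),f(t,428.3,235,.035)
print("walls",U0,U1,L0,L1)
a=(U1-U0)/np.linalg.norm(U1-U0)+(L1-L0)/np.linalg.norm(L1-L0); a/=np.linalg.norm(a)
b=np.array([-a[1],a[0]])
c=(U0+L0)/2; print("dir",a,"yaw",np.arctan2(a[1],a[0]),"width",(U0-L0)@b)
end=(U0+L0)/2
ec=c+a*.150; print("tray centre from left end",ec)
H=f(t,320+133/6,195+115/6,.106); print("handle",H, (H-ec)@a,(H-ec)@b)
T=f(t,421.3,221.8,.080); print("tin",T,(T-ec)@a,(T-ec)@b)
P=f(t,320+281/6,195+150/6,.071); print("padface",P,(P-ec)@a,(P-ec)@b)
S=f(t,320+690/6,195+164/6,.068);print("stop outer",S,(S-ec)@a,(S-ec)@b)
S=f(t,320+668/6,195+164/6,.068);print("stop inner",S,(S-ec)@a,(S-ec)@b)
E
```

```text
jar top-cam [0.4759 0.3352] side cap [0.4805 0.3416] foot [0.4774 0.3459]
shaker [0.4815 0.2193] side top [0.4832 0.2163] foot [0.4817 0.2269]
walls [0.5991 0.0738] [ 0.5965 -0.2229] [0.5243 0.0742] [ 0.5209 -0.2157]
dir [-0.01024506 -0.99994752] yaw -1.5810415670298519 width 0.07480017236970433
tray centre from left end [ 0.56016324 -0.07599213]
handle [0.5698 0.0452] -0.1212844964761552 0.008394632652597685
tin [ 0.5567 -0.1828] 0.10683774792365318 -0.002368805924087814
padface [ 0.5575 -0.0287] -0.04726236064668951 -0.003147611810422911
stop outer [ 0.5571 -0.2255] 0.14953140891722522 -0.0015313628120208794
stop inner [ 0.5567 -0.2149] 0.13893606325098232 -0.002039939465857959
```

Both views agree to within a few mm: shaker (0.482,0.220), jar (0.477,0.337), tray centreline x≈0.5575 along −y. The shaker goes in first, because beside the taller jar the gripper's body would hit it. First step is to turn the wrist so the fingers close across the tray.

Units first: shifts go in shares of 0.6 m and turns go in shares of 180 degrees. So 0.125 rad / 3.1416 = 0.0398.

```bash
python3 drive.py '[{"turn_vec": [0,0,0.0398]},{"turn_vec": [0,0,0.0398]},{"turn_vec": [0,0,0.0398]},{"turn_vec": [0,0,0.0398]},{"turn_vec": [0,0,0.0398]},{"turn_vec": [0,0,0.0398]},{"turn_vec": [0,0,0.0398]},{"turn_vec": [0,0,0.0398]}]' 0.092; python3 drive.py '[{"turn_vec": [0,0,0.0223]},{"turn_vec": [0,0,0.0223]},{"trans": [-0.0667,0.0667,0]},{"trans": [-0.0667,0.0667,0]},{"trans": [-0.0667,0.0667,0]},{"trans": [-0.0667,0.0667,0]},{"trans": [-0.0667,0.0667,0]},{"trans": [-0.0667,0.0667,0]}]'
```

```text
time: 0.97
tool_pos: [0.2235, 0.475, 0.4047]
tool_rot: [-3.142, 0.0, 1.696]
contact_force: [0.9, 0.0, -0.6]
opening: 0.0915
grip_force: 0.0
time: 1.63
tool_pos: [0.3996, 0.2951, 0.4049]
tool_rot: [3.141, -0.0, 1.562]
contact_force: [0.3, -0.0, 0.1]
opening: 0.0919
grip_force: 0.0
```

Scaled: 0.04 m / 0.6 = 0.0667, 0.03 m / 0.6 = 0.05.

```bash
python3 drive.py '[{"trans": [-0.0417,0.045,0]},{"trans": [-0.0417,0.0467,0]},{"trans": [-0.0417,0.045,0]},{"trans": [0,0,0.0667]},{"trans": [0,0,0.05]},{}]'; python3 - <<'E'
from h import *
c=robot.read_camera("wrist"); cv2.imwrite("pics/w1.png",c["image"][:,:,::-1]); print(np.round(c["pose"],3).tolist())
print(proj(c,[.482,.220,.09]),proj(c,[.482,.220,.0]),proj(c,[.477,.337,.106]),proj(c,[.477,.337,0]))
print(robot.observe()["tool_pos"])
E
```

```text
time: 2.13
tool_pos: [0.4789, 0.2197, 0.3293]
tool_rot: [-3.131, 0.003, 1.56]
contact_force: [-0.9, -0.2, -0.1]
opening: 0.0917
grip_force: 0.0
[[1.0, -0.006, -0.013, 0.479], [-0.01, -0.959, -0.282, 0.295], [-0.011, 0.282, -0.959, 0.309], [0.0, 0.0, 0.0, 1.0]]
[324.96413258 218.154604  ] [323.65837939 189.75100568] [316.50747303  39.87712261] [317.81744437  66.34108477]
[0.47942241 0.22040805 0.33233801]
```

View pics/w1.png

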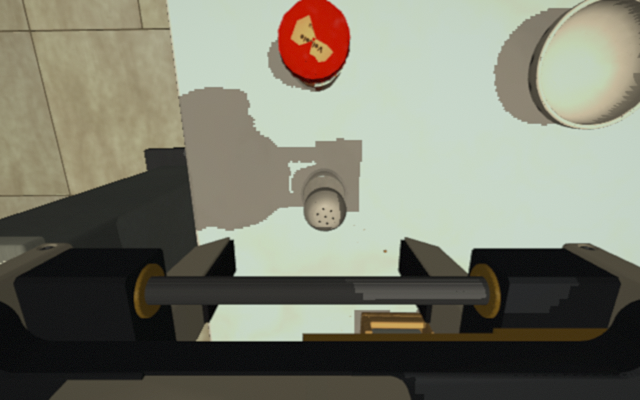

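The wrist view shows the shaker top at (325,214), where I predicted (325,218), and the jar cap at (314,38), where I predicted (316,40). That confirms both positions to about 2 mm. I'll descend and grip the shaker at 50 mm.

Scaled: 0.04 m / 0.6 = 0.0667, 0.03 m / 0.6 = 0.05.

```bash
python3 drive.py '[{"trans": [0.0017,0.0033,0.0667]},{"trans": [0,0,0.0667]},{"trans": [0,0,0.05]},{"trans": [0,0,0.025]},{},{}]'; python3 drive.py '[{},{},{},{},{},{},{},{}]' 0.03 15
```

```text
time: 2.68
tool_pos: [0.4827, 0.2226, 0.2111]
tool_rot: [3.14, -0.001, 1.563]
contact_force: [1.0, -0.0, -0.3]
opening: 0.0916
grip_force: 0.0
time: 3.35
tool_pos: [0.482, 0.2219, 0.2098]
tool_rot: [3.142, -0.0, 1.562]
contact_force: [-0.2, -1.0, -0.4]
opening: 0.0428
grip_force: 0.0
```

```bash
python3 drive.py '[{},{},{},{},{},{}]'
```

```text
time: 3.85
tool_pos: [0.482, 0.222, 0.2097]
tool_rot: [-3.142, -0.0, 1.562]
contact_force: [0.1, -0.1, -1.5]
opening: 0.0402
grip_force: 14.8
```

Gripped at 14.8 N. Now lift and carry it over the tray.

Scaled: -0.04 m / 0.6 = -0.0667, -0.03 m / 0.6 = -0.05.

```bash
python3 drive.py '[{"trans": [0,0,-0.05]},{"trans": [0,0,-0.0667]},{"trans": [0,0,-0.0667]},{"trans": [0,0,-0.0667]},{"trans": [-0.05,0.0167,0]},{"trans": [-0.0667,0.0167,0]},{"trans": [-0.0667,0.0167,0]},{"trans": [-0.0667,0.0167,0]}]'; python3 drive.py '[{"trans": [-0.0667,0.0167,0]},{"trans": [-0.0667,0.0167,0]},{"trans": [-0.0667,0.0167,0]},{"trans": [-0.0667,0,0]},{"trans": [-0.05,0,0]},{"trans": [-0.0167,0,0]},{}]'; python3 - <<'E'
from h import *
o=[]
for n in("top","side"):
    c=robot.read_camera(n);o.append(c)
print(robot.observe()["tool_pos"])
A=cv2.resize(o[0]["image"][190:250,320:445],None,fx=4,fy=4);B=cv2.resize(o[1]["image"][170:350,290:430],None,fx=2,fy=2)
im=np.zeros((600,780,3),np.uint8);im[:240,:500]=A;im[240:600,500:780]=B
cv2.imwrite("pics/c1.png",im[:,:,::-1])
E
```

```text
time: 4.52
tool_pos: [0.5205, 0.0703, 0.3599]
tool_rot: [3.141, -0.0, 1.563]
contact_force: [-0.1, 0.2, -0.8]
opening: 0.041
grip_force: 14.7
time: 5.1
tool_pos: [0.5486, -0.1311, 0.3592]
tool_rot: [-3.141, -0.0, 1.558]
contact_force: [0.4, 0.6, -1.0]
opening: 0.0407
grip_force: 14.7
[ 0.54869057 -0.1281293   0.35939853]
```

View pics/c1.png

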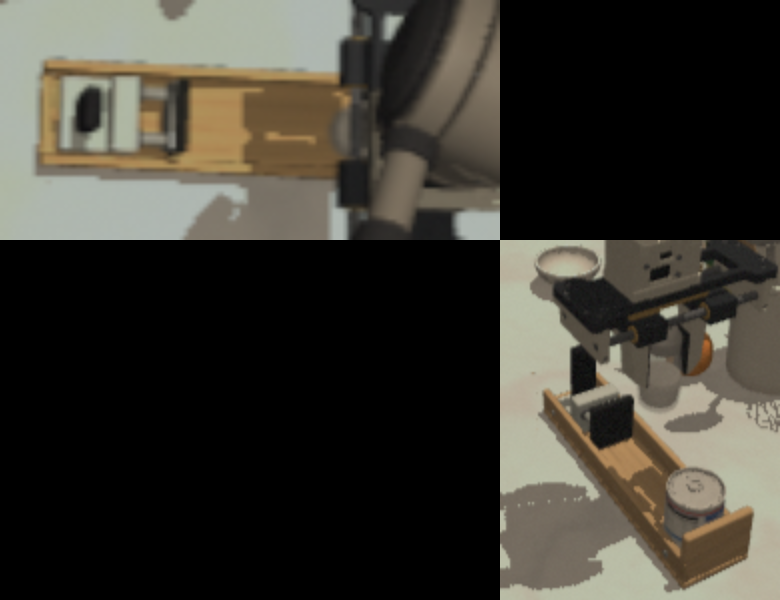

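The shaker hangs above the tray, and the tin's top centre is at about (387.5,294) in the side view. I'll check the tin and tray positions from the side before lowering.

```bash
python3 - <<'E'
from h import *
s=robot.read_camera("side"); f=lambda u,v,z:onz(s,290+(u-500)/2,170+(v-240)/2,z)[:2].round(4)
print("tin",f(695,488,.08)); print("stop top outer R/L corners",f(751,514,.068),f(684,543,.068)) 
print("pad top R/L front",f(633,404,.071),f(590,416,.071)); print("handle top",f(583,356,.106))
print("shaker bottom", f(658,394,.15))
E
```

```text
tin [ 0.5568 -0.1852]
stop top outer R/L corners [ 0.5902 -0.2289] [ 0.515  -0.2264]
pad top R/L front [ 0.5802 -0.0408] [ 0.5284 -0.035 ]
handle top [0.5531 0.0233]
shaker bottom [ 0.5544 -0.1203]
```

Scaled: 0.04 m / 0.6 = 0.0667, 0.0075 m / 0.6 = 0.0125.

```bash
python3 drive.py '[{"trans": [0,0.0125,0.05]},{"trans": [0,0,0.0667]},{"trans": [0,0,0.0667]},{"trans": [0,0,0.0333]},{},{}]';  python3 drive.py '[{"trans": [0,0,0.0083]},{"trans": [0,0,0.0067]},{"trans": [0,0,0.0033]},{},{}]'
```

```text
time: 5.75
tool_pos: [0.5565, -0.1272, 0.2294]
tool_rot: [-3.14, -0.001, 1.564]
contact_force: [-0.2, 0.2, -0.6]
opening: 0.0403
grip_force: 14.7
time: 6.17
tool_pos: [0.5565, -0.1288, 0.2193]
tool_rot: [3.141, 0.0, 1.562]
contact_force: [0.2, -0.1, -2.0]
opening: 0.0406
grip_force: 14.7
```

Scaled: 0.001 m / 0.6 = 0.0017.

```bash
python3 drive.py '[{"trans": [0,0,0.0017]},{"trans": [0,0,0.0017]},{},{}]'; python3 - <<'E'
from h import *
s=robot.read_camera("side"); 
cv2.imwrite("pics/c2.png",cv2.resize(s["image"][180:360,280:440],None,fx=3.3,fy=3.3)[:,:,::-1])
print(robot.observe()["contact_force"])
E
```

```text
time: 6.5
tool_pos: [0.5565, -0.1288, 0.2176]
tool_rot: [3.14, 0.0, 1.562]
contact_force: [-0.9, 0.1, 4.9]
opening: 0.0408
grip_force: 15.2
[-0.87342945  0.66355847  5.37937965]
```

View pics/c2.png

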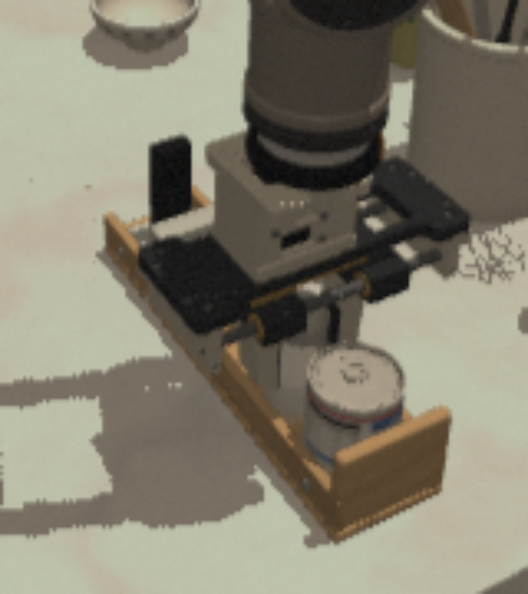

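The contact force rose to +5 N at the expected height, and the view shows the shaker standing next to the tin, so it is seated. Release, rise and go to the jar.

Scaled: -0.04 m / 0.6 = -0.0667, -0.03 m / 0.6 = -0.05.

```bash
python3 drive.py '[{},{},{},{},{},{},{},{}]' 0.092; python3 drive.py '[{"trans": [0,0,-0.05]},{"trans": [0,0,-0.0667]},{"trans": [0,0,-0.0667]},{"trans": [0,0,-0.0667]},{"trans": [0.05,0,0]},{"trans": [0.0667,0,0]},{"trans": [0.0667,-0.0167,0]},{"trans": [0.0667,-0.0167,0]}]';python3 drive.py '[{"trans": [0.0667,-0.0167,0]},{"trans": [0.0667,-0.0167,0]},{"trans": [0.0667,-0.0167,0]},{"trans": [0.0667,-0.0167,0]},{"trans": [0.0667,-0.0167,0]},{"trans": [0.0667,-0.0167,0]},{"trans": [0.0667,0,0]},{"trans": [0.05,0,0]}]'; python3 drive.py '[{"trans": [0.0083,0,0]},{}]'
python3 - <<'E'
from h import *
c=robot.read_camera("wrist"); h=cv2.cvtColor(c["image"],cv2.COLOR_RGB2HSV)
red=(((h[...,0]<6)|(h[...,0]>172))&(h[...,1]>150)&(h[...,2]>70)).astype(np.uint8)
for b in blobs(red,(0,0,640,400),300): print(b,onz(c,*b[1],.106))
t=robot.read_camera("top")
cv2.imwrite("pics/c3.png",cv2.resize(t["image"][195:245,320:445],None,fx=6,fy=6,interpolation=2)[:,:,::-1])
E
```

```text
time: 7.22
tool_pos: [0.5564, -0.1287, 0.2166]
tool_rot: [-3.142, -0.0, 1.562]
contact_force: [-0.4, -1.2, -0.1]
opening: 0.0884
grip_force: 0.0
time: 7.88
tool_pos: [0.5373, 0.0227, 0.3669]
tool_rot: [3.141, -0.0, 1.561]
contact_force: [0.7, 0.3, -0.3]
opening: 0.0919
grip_force: 0.0
time: 8.55
tool_pos: [0.4793, 0.3349, 0.367]
tool_rot: [3.141, -0.001, 1.564]
contact_force: [-0.3, -0.5, 0.1]
opening: 0.0916
grip_force: 0.0
time: 8.72
tool_pos: [0.48, 0.3387, 0.3663]
tool_rot: [-3.141, 0.0, 1.565]
contact_force: [-0.2, -0.5, -0.3]
opening: 0.0918
grip_force: 0.0
([287, 181, 51, 55, 1732], [312.4, 207.8]) [0.47586844 0.34150723 0.106     ]
```

View pics/c3.png

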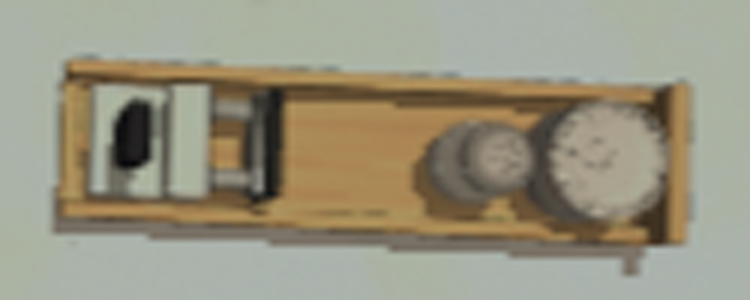

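The shaker stands upright beside the tin. The wrist camera puts the jar at about (0.476, 0.340). Descend and grip it.

Scaled: 0.04 m / 0.6 = 0.0667, -0.004 m / 0.6 = -0.0067.

```bash
python3 drive.py '[{"trans": [0.0017,-0.0067,0.05]},{"trans": [0,0,0.0667]},{"trans": [0,0,0.0667]},{"trans": [0,0,0.0417]},{"trans": [0,0,0.0167]},{},{}]'; python3 drive.py '[{},{},{},{},{},{},{},{}]' 0.03 15; python3 drive.py '[{},{},{},{},{}]'
```

```text
time: 9.4
tool_pos: [0.4774, 0.3373, 0.2228]
tool_rot: [3.141, -0.0, 1.56]
contact_force: [0.3, 0.3, 0.4]
opening: 0.0918
grip_force: 0.0
time: 10.07
tool_pos: [0.4765, 0.338, 0.2217]
tool_rot: [-3.142, -0.0, 1.562]
contact_force: [-0.5, 0.2, -0.3]
opening: 0.0435
grip_force: 15.1
time: 10.48
tool_pos: [0.4765, 0.338, 0.2217]
tool_rot: [-3.142, 0.0, 1.562]
contact_force: [-0.3, 1.1, -0.8]
opening: 0.0439
grip_force: 15.0
```

Scaled: -0.04 m / 0.6 = -0.0667, -0.03 m / 0.6 = -0.05.

```bash
python3 drive.py '[{"trans": [0,0,-0.05]},{"trans": [0,0,-0.0667]},{"trans": [0,0,-0.0667]},{"trans": [0,0,-0.0667]},{"trans": [-0.05,0.0167,0]},{"trans": [-0.0667,0.0167,0]},{"trans": [-0.0667,0.0167,0]},{"trans": [-0.0667,0.0167,0]}]'; python3 drive.py '[{"trans": [-0.0667,0.0167,0]},{"trans": [-0.0667,0.0167,0]},{"trans": [-0.0667,0.0167,0]},{"trans": [-0.0667,0.0167,0]},{"trans": [-0.0667,0,0]},{"trans": [-0.0667,0,0]},{"trans": [-0.05,0,0]},{}]'; python3 drive.py '[{},{}]'
```

```text
time: 11.15
tool_pos: [0.5151, 0.1863, 0.372]
tool_rot: [3.141, -0.0, 1.563]
contact_force: [1.0, 0.3, -1.3]
opening: 0.0436
grip_force: 15.0
time: 11.82
tool_pos: [0.5526, -0.088, 0.3715]
tool_rot: [3.141, 0.002, 1.556]
contact_force: [-0.2, 0.1, -0.2]
opening: 0.0441
grip_force: 15.0
time: 11.98
tool_pos: [0.5527, -0.0823, 0.3715]
tool_rot: [-3.141, -0.001, 1.561]
contact_force: [0.4, -0.4, -1.1]
opening: 0.0435
grip_force: 15.0
```

Scaled: 0.04 m / 0.6 = 0.0667, 0.004 m / 0.6 = 0.0067.

```bash
python3 drive.py '[{"trans": [0.005,0.0067,0.05]},{"trans": [0,0,0.0667]},{"trans": [0,0,0.0667]},{"trans": [0,0,0.0333]},{"trans": [0,0,0.0083]},{"trans": [0,0,0.005]},{"trans": [0,0,0.0033]},{}]';  python3 drive.py '[{"trans": [0,0,0.0017]},{},{},{}]'
```

```text
time: 12.65
tool_pos: [0.5575, -0.0793, 0.2331]
tool_rot: [3.139, 0.001, 1.563]
contact_force: [0.2, 0.5, -0.5]
opening: 0.0438
grip_force: 15.0
time: 12.98
tool_pos: [0.5569, -0.0798, 0.2314]
tool_rot: [3.14, 0.0, 1.562]
contact_force: [-0.3, 0.9, -1.7]
opening: 0.0438
grip_force: 15.0
```

Scaled: 0.001 m / 0.6 = 0.0017.

```bash
python3 drive.py '[{"trans": [0,0,0.0017]},{"trans": [0,0,0.0017]},{},{}]'
```

```text
time: 13.32
tool_pos: [0.5568, -0.0798, 0.2295]
tool_rot: [3.141, 0.0, 1.562]
contact_force: [-1.3, 0.5, 6.0]
opening: 0.0436
grip_force: 15.0
```

Seated (+6 N at the expected height). Release, rise and turn for the handle, then look.

Scaled: -0.04 m / 0.6 = -0.0667, -0.03 m / 0.6 = -0.05, 0.125 rad / 3.1416 = 0.0398.

```bash
python3 drive.py '[{},{},{},{},{},{},{},{}]' 0.092; python3 drive.py '[{"trans": [0,0,-0.05]},{"trans": [0,0,-0.0667]},{"trans": [0,0,-0.0667]},{"trans": [0,0,-0.0667]},{"trans": [0.0667,0,0]},{"trans": [0.0667,0,0]},{"trans": [0.0667,0,0]},{"trans": [0.0667,0,0]}]'; python3 drive.py '[{"trans": [0.0667,0,0]},{"trans": [0.0667,0,0]},{"turn_vec": [0,0,0.0398]},{"turn_vec": [0,0,0.0398]},{"turn_vec": [0,0,0.0398]},{"turn_vec": [0,0,0.0398]},{"turn_vec": [0,0,0.0398]},{"turn_vec": [0,0,0.0398]}]' 0.045;python3 drive.py '[{"turn_vec": [0,0,0.0398]},{"turn_vec": [0,0,0.0398]},{"turn_vec": [0,0,0.0398]},{"turn_vec": [0,0,0.0398]},{"turn_vec": [0,0,0.0398]},{"turn_vec": [0,0,0.0398]},{"turn_vec": [0,0,0.0226]},{}]'
python3 - <<'E'
from h import *
t=robot.read_camera("top"); s=robot.read_camera("side")
gt=cv2.cvtColor(t["image"],cv2.COLOR_RGB2GRAY); gs=cv2.cvtColor(s["image"],cv2.COLOR_RGB2GRAY)
print(blobs((gt<45).astype(np.uint8),(333,203,375,232))); print(blobs((gs<45).astype(np.uint8),(318,215,362,275)))
for u,v in((331.5,223.3),): print(onz(s,u,v,.106))
A=cv2.resize(t["image"][195:245,320:445],None,fx=6,fy=6,interpolation=2);B=cv2.resize(s["image"][205:305,300:420],None,fx=3,fy=3,interpolation=2)
im=np.zeros((600,750,3),np.uint8);im[:300]=A;im[300:,:360]=B;cv2.imwrite("pics/c4.png",im[:,:,::-1])
E
```

```text
time: 13.98
tool_pos: [0.5568, -0.0797, 0.2286]
tool_rot: [-3.142, -0.0, 1.562]
contact_force: [-0.1, 0.2, 0.3]
opening: 0.0904
grip_force: 0.0
time: 14.65
tool_pos: [0.5579, 0.0817, 0.3791]
tool_rot: [3.141, -0.0, 1.561]
contact_force: [1.6, -0.5, -0.2]
opening: 0.0919
grip_force: 0.0
time: 15.32
tool_pos: [0.5589, 0.1604, 0.3786]
tool_rot: [-3.141, 0.0, 0.806]
contact_force: [0.2, 0.7, 0.1]
opening: 0.0465
grip_force: 0.0
time: 15.98
tool_pos: [0.5589, 0.1602, 0.3787]
tool_rot: [-3.142, 0.0, -0.012]
contact_force: [-1.2, 0.7, -0.3]
opening: 0.0448
grip_force: 0.0
[([333, 203, 7, 17, 58], [334.5, 209.5]), ([364, 210, 3, 18, 37], [364.8, 218.4]), ([338, 212, 7, 11, 51], [341.8, 217.3]), ([333, 221, 4, 9, 25], [334.3, 225.1])]
[([326, 222, 12, 25, 270], [331.4, 233.8]), ([335, 250, 27, 24, 357], [344.9, 261.2])]
[0.56231133 0.03932853 0.106     ]
```

View pics/c4.png

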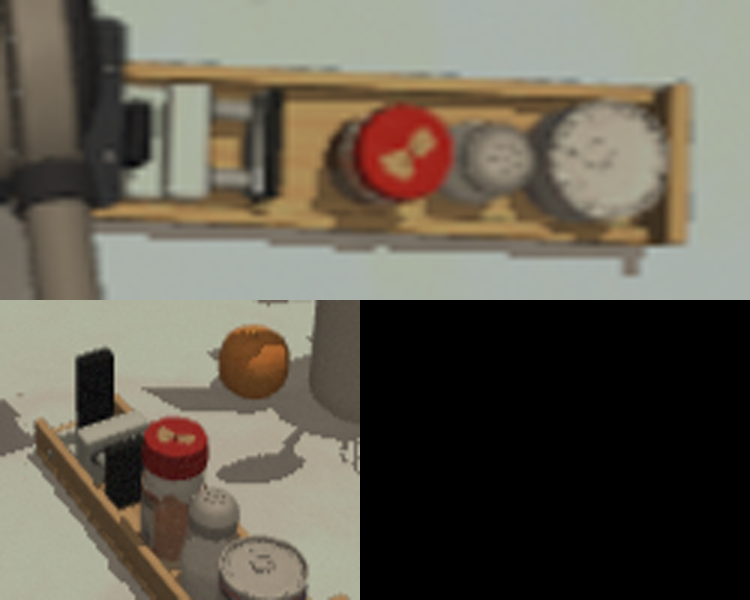

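The jar, shaker and tin stand in one upright row. The handle top is at about (0.558, 0.041), from the side view (331,223) and the tray geometry. Now go over it, descend and grip.

Scaled: 0.04 m / 0.6 = 0.0667, 0.03 m / 0.6 = 0.05.

```bash
python3 drive.py '[{"trans": [0,0.05,0]},{"trans": [0,0.0667,0]},{"trans": [0,0.0667,0]},{"trans": [0,0.0167,0]},{"trans": [0,0,0.05]},{"trans": [0,0,0.0667]},{"trans": [0,0,0.0333]},{}]'; python3 drive.py '[{"trans": [0,0,0.0333]},{"trans": [0,0,0.0333]},{},{}]';  python3 drive.py '[{},{},{},{},{},{},{},{}]' 0.005 30
```

```text
time: 16.75
tool_pos: [0.5564, 0.0403, 0.2842]
tool_rot: [-3.141, 0.009, -0.008]
contact_force: [-0.7, 0.4, 0.2]
opening: 0.0449
grip_force: 0.0
time: 17.08
tool_pos: [0.5582, 0.0405, 0.2494]
tool_rot: [-3.141, 0.0, -0.008]
contact_force: [-0.4, 0.1, 1.0]
opening: 0.0449
grip_force: 0.0
time: 17.75
tool_pos: [0.558, 0.0404, 0.2493]
tool_rot: [-3.141, -0.001, -0.01]
contact_force: [-0.3, 3.2, 5.9]
opening: 0.0136
grip_force: 30.0
```

Gripped. Push along the tray, slowly near contact.

Scaled: 0.01 m / 0.6 = 0.0167, 0.005 m / 0.6 = 0.0083.

```bash
python3 drive.py '[{"trans": [0,0.0083,0]},{"trans": [0,0.0167,0]},{"trans": [0,0.0083,0]},{"trans": [0,0.005,0]},{"trans": [0,0.0033,0]},{},{}]'; for i in 1 2; do :; done; python3 drive.py '[{"trans": [0,0.0033,0]},{"trans": [0,0.0033,0]},{"trans": [0,0.0033,0]},{"trans": [0,0.0033,0]},{"trans": [0,0.0033,0]},{},{}]'; python3 drive.py '[{"trans": [0,0.0017,0]},{"trans": [0,0.0017,0]},{"trans": [0,0.0017,0]},{"trans": [0,0.0017,0]},{"trans": [0,0.0017,0]},{},{}]'
```

```text
time: 18.33
tool_pos: [0.5576, 0.0153, 0.2494]
tool_rot: [-3.141, -0.0, -0.01]
contact_force: [-2.1, 2.8, 6.2]
opening: 0.0139
grip_force: 30.0
time: 18.92
tool_pos: [0.5575, 0.0055, 0.2494]
tool_rot: [-3.141, -0.0, -0.01]
contact_force: [-1.4, 3.4, 7.5]
opening: 0.0134
grip_force: 30.0
time: 19.5
tool_pos: [0.5574, 0.0007, 0.2494]
tool_rot: [-3.141, -0.0, -0.01]
contact_force: [-2.6, 3.4, 7.2]
opening: 0.0136
grip_force: 30.0
```

Scaled: 0.001 m / 0.6 = 0.0017.

```bash
python3 drive.py '[{"trans": [0,0.0017,0]},{"trans": [0,0.0017,0]},{"trans": [0,0.0017,0]},{},{},{}]'; python3 drive.py '[{"trans": [0,0.0017,0]},{"trans": [0,0.0017,0]},{"trans": [0,0.0017,0]},{},{},{}]'; python3 drive.py '[{"trans": [0,0.0017,0]},{"trans": [0,0.0017,0]},{"trans": [0,0.0017,0]},{},{},{}]'
python3 - <<'E'
from h import *
t=robot.read_camera("top"); s=robot.read_camera("side")
A=cv2.resize(t["image"][195:245,320:445],None,fx=6,fy=6,interpolation=2);B=cv2.resize(s["image"][205:305,310:430],None,fx=3,fy=3,interpolation=2)
im=np.zeros((600,750,3),np.uint8);im[:300]=A;im[300:,:360]=B;cv2.imwrite("pics/c5.png",im[:,:,::-1])
E
```

```text
time: 20.0
tool_pos: [0.5573, -0.0022, 0.2493]
tool_rot: [-3.14, -0.0, -0.009]
contact_force: [-1.7, 4.9, 7.5]
opening: 0.014
grip_force: 30.0
time: 20.5
tool_pos: [0.5573, -0.0051, 0.2493]
tool_rot: [-3.14, -0.0, -0.01]
contact_force: [-2.7, 5.5, 7.1]
opening: 0.014
grip_force: 30.0
time: 21.0
tool_pos: [0.5572, -0.0078, 0.2494]
tool_rot: [-3.14, -0.0, -0.01]
contact_force: [-1.3, 7.6, 6.7]
opening: 0.0136
grip_force: 30.0
```

View pics/c5.png

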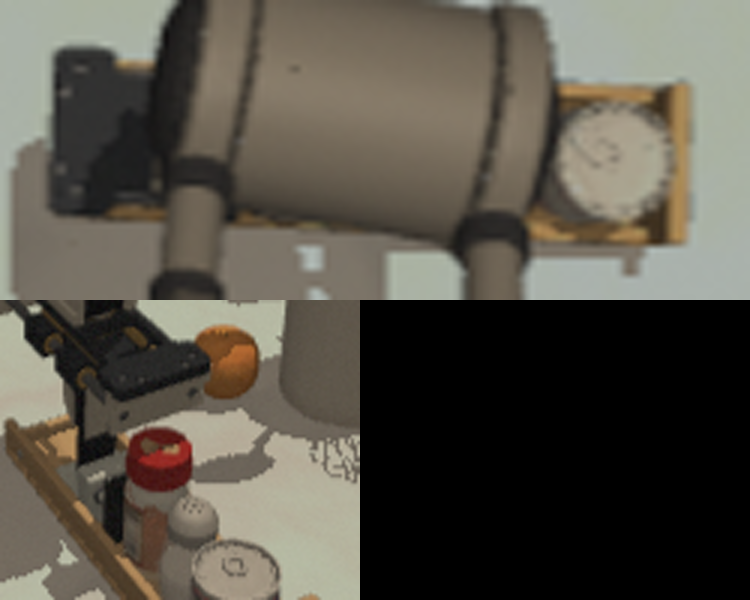

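The side view shows the row closed up and upright, with the pad touching the jar. The force is climbing as the pad spring should. Next, 5 mm more, then an average over the noisy force readings.

Scaled: 0.001 m / 0.6 = 0.0017.

```bash
cat > avg.py <<'E'
from h import *
F=[]
for i in range(20): robot.read_camera("side"); o=robot.observe(); F.append(np.r_[o["contact_force"],o["tool_pos"]])
F=np.array(F); print("F",F[:,:3].mean(0).round(2),"+-",(F[:,1].std()/20**.5).round(2),"pos",F[:,3:].mean(0).round(4))
E
python3 avg.py; python3 drive.py '[{"trans": [0,0.0017,0]},{"trans": [0,0.0017,0]},{"trans": [0,0.0017,0]},{"trans": [0,0.0017,0]},{"trans": [0,0.0017,0]},{},{}]'; python3 avg.py
```

```text
F [-2.32  6.79  7.5 ] +- 0.1 pos [ 0.5572 -0.0078  0.2493]
time: 22.68
tool_pos: [0.5572, -0.0124, 0.2493]
tool_rot: [-3.139, -0.0, -0.009]
contact_force: [-1.4, 9.2, 7.8]
opening: 0.0136
grip_force: 30.0
F [-2.15  9.44  7.73] +- 0.07 pos [ 0.5572 -0.0123  0.2494]
```

Scaled: 0.001 m / 0.6 = 0.0017.

```bash
python3 drive.py '[{"trans": [0,0.0017,0]},{"trans": [0,0.0017,0]},{},{},{},{}]'; python3 avg.py; python3 - <<'E'
from h import *
s=robot.read_camera("side")
cv2.imwrite("pics/c6.png",cv2.resize(s["image"][205:325,300:440],None,fx=5,fy=5,interpolation=2)[:,:,::-1])
E
```

```text
time: 24.18
tool_pos: [0.5572, -0.0142, 0.2494]
tool_rot: [-3.139, 0.0, -0.009]
contact_force: [-2.4, 10.9, 7.5]
opening: 0.014
grip_force: 30.0
F [-2.31 10.62  7.74] +- 0.09 pos [ 0.5571 -0.0142  0.2494]
```

View pics/c6.png

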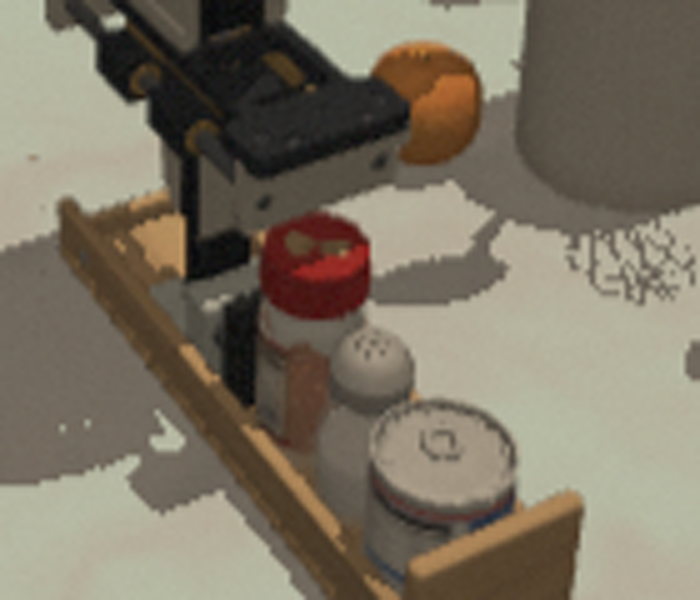

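The view shows the row upright and squeezed tight, with the tin near (440,450), the shaker at (370,350) and the jar at (315,260). The pad is pressed against the jar and its gap to the block is partly closed. The handle force is 10.6 N, which is what half-way should give (7.2 + 3.1 + 0.3 N), so I'm handing in.

```bash
python3 -c "
from cell import robot
print(robot.hand_in())"
```

```text
the job is handed in; nothing more can be done
None
```

The shaker and jar are packed upright in one row with the tin, and I handed the job in at about 25 s of the 66 s allowed, with the handle still held and the pad pressed back about 12 mm, judging by the 10.6 N push on the handle (the gap itself was not measured).

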